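# Clear a jammed parts feeder and re-latch its cover

### The arm

A 6-joint arm with a two-finger parallel gripper is mounted at the origin on a cart in front of the work surface, level with it; the furniture and walls round the work are solid. World frame = base frame: x ahead of the robot, y to its left, z up, the work surface at z = 0. Lengths are in m, angles in degrees, forces in N, time in s.
With the tool pointing down it reaches from about 0.3 to 0.875 m from the base axis. Payload 6.4 kg.
Tool frame: the origin (TCP) lies midway between the tips of the shut fingers; the grasp point (between the pads) lies 19 mm behind it; z points along the fingers, y is the line along which they close (so a half turn about z gives the same grasp; the last joint's range is limited). The gripper opens to 85 mm and grips with 20 to 120 N. Pads are 22 mm wide; open, the fingers measure 114 mm over their backs; the gripper's body (76 mm by 85 mm) begins 54 mm behind the grasp point. The pads swing forward as they close: fully open they stand 13 mm farther back than shut.
Start: joints at [64.269, 10.359, 92.074, -0, 77.567, -11.82], TCP at [0.138, 0.558, 0.231] pointing down, gripper open.
Joint ranges: [-171.53, 171.53], [-51.25, 118.39], [17.06, 147.69], [-65.23, 245.23], [0, 150.52], [-178.68, 178.68]. Speed limits (degrees/s): [147.25, 147.25, 172.46, 180, 180, 180].

### API

Orientations are given as [roll, pitch, yaw] about the fixed x, y, z axes, in that order (R = Rz(yaw) Ry(pitch) Rx(roll)).
In Python, from cell import r gives the robot as it stands. The module is installed in compiled form; this text tells all that it offers.
- The arm moves only by the tool move_arm, never from a script. Its argument "targets" is a list of rows, each an object of numbers: "dx", "dy", "dz": the shift along the tool's x, y, z in cm; "rx", "ry", "rz": the turn, a rotation vector about the tool's x, y, z in degrees; "gripper": the finger opening in cm, from 0 to 8.54. A call has 1 to 12 rows; each row shifts and turns the commanded pose from where the row before left it, along the tool's axes as they then stand; what a row does not reach is not made up. A row lasts 1/10 s, in which the tool goes at most 50 mm and 8.59 degrees, less where a joint would pass 70% of its speed; a pose out of reach is approached as far as the arm can. A call is refused whole if a number of a shift passes 5 or a number of a turn 8.59, either way. A call with a gripper value outside its range is refused whole. The fingers move at their own pace and stop on an object; the grip force is fixed at half the most. Time passes only in rows, so rows that do not move let the fingers close. It gives the time, the measured TCP pose, the force, the opening and the grip force at its end, in the units of the state.
- r.sense(): the state, without advancing time (a new reading comes with each control period).
- r.get_image(name): name is "scene" or "top"; returns a dict with "img" (420x560x3 uint8, red, green, blue), "fovy" (degrees; the focal length in pixels is half the picture's height over the tangent of half this angle, whatever the lens; pixels are square), "cx", "cy" (the principal point, pixels), "rvec" (rotation vector, rad) and "tvec" (3), from world to camera coordinates, as OpenCV has them. Camera axes: x right, y down, z forward; pixel columns grow to the right and rows downward; lengths in m; the calibration is good to about 2 mm. A picture is of the moment at which its call begins. There is no depth.
- r.job_done(): hands the job in; it is judged then, once.
Trained networks look in the newest picture that a camera, given by its name, has taken for a name from the list of things; names that differ only in an ending like _2 or _b are one class to them, and where a whole thing is asked for, a point or a joint stands for the part that bears it (a point fixed in the world has none). Each returns a list of dicts, best first, with "score" (0 to 1); they miss things now and then, are a little off and sometimes report something else, mostly with a low value. They report only what shows in the picture. A call takes as long as a camera call. They do not tell look-alikes from the thing itself.
- r.recognise(camera, thing): "at" ([x, y, z] in m, in world coordinates, good to about 4 mm: the middle of the surface that is visible of it).
- r.tip_of(camera, thing): "at" ([x, y, z] in m, in world coordinates, good to about 4 mm: a listed point, or the origin of a listed thing).
The state is a dict: "t": time; "joints": joint angles; "qvel": joint speeds; "effort": joint torques, N m; "tool_pos": TCP position; "tool_rot": TCP orientation; "force": force on the tool from outside, world axes, zero at the start; "moment": the same for the moment, N m; "gripper_width": finger opening in m; "grasp_force": force on a finger pad.
Only numpy, scipy, OpenCV 4.12 (cv2) and the standard library are available. Lean on these libraries where they do the work, as an engineer would, in place of code of your own. Each camera call takes 0.05 s, during which the arm holds its last target. There are 200 camera calls.

### The job

A small vial has fallen into the sloping aerator feeder and lies jammed across its throat. Press the clear cover at its round thumb pad so that the push-push latch lets go and it springs open, push the vial back up the slope until it is clear of the holding-down lips, lift it out and lay it in the grey tray without dropping it, leaving the two aerators in the lane and the other things on the bench alone. Then swing the cover down, press it home until the latch catches, and make sure that it stays shut when you let go.

Things in the scene. Friction and masses are not known exactly. Their poses are not given: they have to be found in the camera images.
- feeder: grey sheet-metal gravity feeder, fixed to the bench, 250 x 130 mm dark base plate, 210 mm high with the cover shut. Origin: middle of the base plate's underside; x points up the chute (away from the robot), y to its left. The chute on it slopes up along x at 30 deg. An open lane (low end, near the robot) widens at the throat to a hopper under the clear cover (high end)
- chute_zero (a point): chute frame: origin on the chute floor's midline at the low end; x up the slope (30 deg), z square to the floor, y left. Lane x 0-100 mm, 36 wide, walls 20 high, open above. Throat shoulders x 100-125, gap 36. Hopper x 125-275, 96 wide, walls 31 high. Two lips, z 31-34 and |y| over 21, overhang the hopper to x 158; between them 42 mm are open
- cover (a joint): hinge of the cover, rad. 0 = shut and latched, -0.065 = pressed down on its stop, 2.05 = wide open to the right (-y). A spring opens it unless latched (1-2 N at the thumb pad; about 2 s to swing up). Push-push latch: a press down to the stop (below -0.06; 6-10 N is ample) and letting go changes it from latched to free or from free to latched; a half press changes nothing
- cover_press (a point): dished round thumb pad, 20 mm, on the outside of the cover, 12 mm in from its free (left) edge, just over the latch; the point is on the outer surface. Shut, it lies at x 211, y 61, z 47 mm of the chute frame; pressing it home moves it 8 mm down. Outer normal = the chute frame's z when shut
- cover_hinge (a point): middle of the cover's hinge line, which runs along the slope (chute x) on the right of the hopper at y -59, z 42 mm of the chute frame. The cover is a clear plate in a metal frame, 124 mm along the slope, reaching 133 mm from the hinge, outer face 4 mm from the hinge plane; a 32 mm steel tongue hangs below its free edge
- vial: small round bottle, 25 mm diameter, 78 mm long, tan with a narrower (20 mm) white cap, about 20 g, lying across the chute against the two throat shoulders, its ends under the lips. Origin: centre of its foot; z runs along it to the cap
- vial_mid (a point): middle of the vial, on its axis. At the start at x 138, y within 6, z 13 mm of the chute frame, its axis along the chute's y. It can be lifted square to the floor only with its middle beyond x 171 mm; let go on the slope, it rolls back to the shoulders
- tray: open shallow tray of grey plastic, 130 x 170 mm (x, y), 30 mm high, walls 3 mm, fixed to the bench to the left or the right of the feeder. Origin: middle of its underside
- aerator_a: tap aerator, 26 mm diameter, 18 high, standing in the lane at its low end against the end stop; leave it there. Origin: centre of its foot
- aerator_b: tap aerator like the other, next in the lane, centre 41 mm up the chute; leave it there. Origin: centre of its foot
- mug: coffee mug, 78 mm across, 92 high, standing on the bench on the side where the tray is not; leave it alone. Origin: centre of its foot
- glue_stick: glue stick standing on the bench, 26 mm across, 87 high, right of and behind the feeder; leave it alone. Origin: centre of its foot
Things that resemble listed ones, but are neither listed nor needed, are in the scene too. What is shaped like the vial but green or purple is not meant.

How it is judged:
By the outcome, as a careful person would: the job done as asked, in the order asked, and still so for the second after the job is handed in, with the robot touching nothing.
It also fails if it takes over 69 s, if anything falls off the work surface, if the arm or the gripper's body presses on something with over 40 N, if the wrist force passes 120 N, or if a joint passes its speed limit or range.

## Working session

There is one attempt and no reset: what is moved stays moved. The work goes in short steps, Python scripts to look and compute and a tool call to move; the robot and the scene stay as the last step left them, time stands still between calls to the robot, and variables do not carry over. Pictures are saved under pics/ and viewed, at most 10 in all, crops included, and the job is handed in when it is done.

Besides the shell and the picture viewer there is one more tool, called as name(argument=value, ...), one argument or row to a line, values as JSON. move_arm: Moves the arm, as the interface text tells. Its arguments: {"type":"object","properties":{"targets":{"type":"array","items":{"type":"object","properties":{"dx":{"type":"number"},"dy":{"type":"number"},"dz":{"type":"number"},"rx":{"type":"number"},"ry":{"type":"number"},"rz":{"type":"number"},"gripper":{"type":"number"}}}}},"required":["targets"]}

```bash
mkdir -p pics; ls; cat > h.py <<'E'
import numpy as np, cv2
from cell import r
def cam(n):
    d=r.get_image(n); h=d['img'].shape[0]; f=h/2/np.tan(np.radians(d['fovy'])/2)
    d['K']=np.array([[f,0,d['cx']],[0,f,d['cy']],[0,0,1]]); return d
def proj(d,P): return cv2.projectPoints(np.array(P,float).reshape(-1,1,3),np.array(d['rvec'],float),np.array(d['tvec'],float),d['K'],None)[0].reshape(-1,2)
def save(d,n,s=1): cv2.imwrite('pics/'+n,cv2.resize(d['img'][:,:,::-1],None,fx=s,fy=s,interpolation=cv2.INTER_CUBIC))
E
python3 - <<'E'
from h import *
a=cam('scene');b=cam('top')
cv2.imwrite('pics/s0.png',cv2.resize(a['img'][:,:,::-1],(800,600)));cv2.imwrite('pics/t0.png',cv2.resize(b['img'][:,:,::-1],(800,600)))
for n,d in(('scene',a),('top',b)):
  print(n,d['fovy'],d['rvec'],d['tvec'])
  for t in ['feeder','chute_zero','cover_press','cover_hinge','vial','vial_mid','tray','aerator_a','mug','glue_stick']:
    print(t,[(np.round(x['at'],3).tolist(),round(x['score'],2),proj(d,x['at'])[0].round().tolist()) for x in r.tip_of(n,t)])
print(r.sense())
E
```

```text
pics
scene 51.76149870673236 [ 2.12787054 -0.80093703  0.41008581] [-0.3898217   0.35317886  0.67192862]
feeder [([0.639, -0.02, -0.0], 0.58, [329.0, 254.0])]
chute_zero [([0.53, 0.007, 0.037], 0.72, [286.0, 258.0])]
cover_press [([0.699, 0.031, 0.181], 0.94, [338.0, 169.0]), ([0.537, 0.004, 0.039], 0.65, [289.0, 257.0])]
cover_hinge [([0.672, -0.091, 0.178], 0.89, [373.0, 201.0])]
vial [([0.394, 0.103, 0.016], 0.88, [209.0, 270.0]), ([0.576, 0.191, 0.012], 0.84, [250.0, 217.0]), ([0.646, 0.015, 0.112], 0.64, [324.0, 207.0])]
vial_mid [([0.423, 0.078, 0.015], 0.68, [227.0, 270.0]), ([0.58, 0.151, 0.018], 0.61, [262.0, 222.0]), ([0.639, -0.026, 0.116], 0.58, [335.0, 216.0])]
tray [([0.482, -0.247, -0.001], 0.65, [359.0, 361.0])]
aerator_a [([0.558, 0.002, 0.053], 0.58, [297.0, 248.0]), ([0.697, 0.029, 0.182], 0.56, [338.0, 170.0]), ([0.538, 0.002, 0.039], 0.51, [291.0, 257.0])]
mug [([0.479, 0.301, 0.002], 0.75, [194.0, 215.0])]
glue_stick [([0.697, -0.213, 0.001], 0.83, [414.0, 289.0])]
top 49.438317437264224 [ 2.13549662 -2.16984604  0.15714668] [0.04262027 0.53954692 1.19492266]
fe
[... 771 characters left out ...]
.003], 0.53, [373.0, 156.0])]
{'t': 1.1, 'joints': array([ 6.42671785e+01,  1.03592072e+01,  9.20737190e+01, -1.49680865e-03,
        7.75687699e+01, -1.18191545e+01]), 'qvel': array([ 0.03573369, -0.04180188,  0.10279992, -0.07439009, -0.00349806,
       -0.02064961]), 'effort': array([ 1.21926596e-04, -4.44836926e+01, -3.51703405e+01,  3.55552814e-06,
        6.52752660e-04, -2.25295588e-05]), 'tool_pos': array([0.13824945, 0.55814084, 0.23129224]), 'tool_rot': array([-1.79998041e+02,  1.08333125e-03,  1.66086655e+02]), 'force': array([ 0.75308109, -0.37524149, -0.07812781]), 'moment': array([ 0.00070698, -0.00030577, -0.00631734]), 'grasp_force': 0.0, 'gripper_width': 0.08531018595816281}
```

View pics/s0.png

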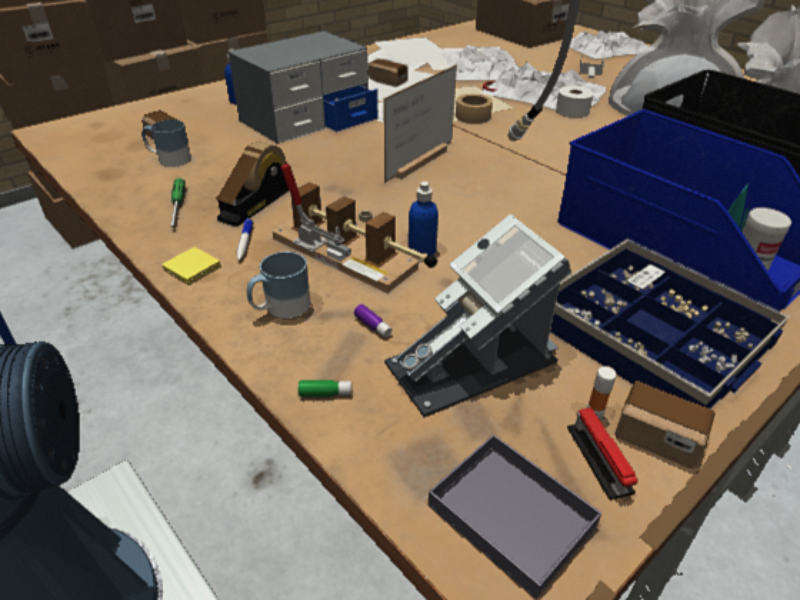

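View pics/t0.png

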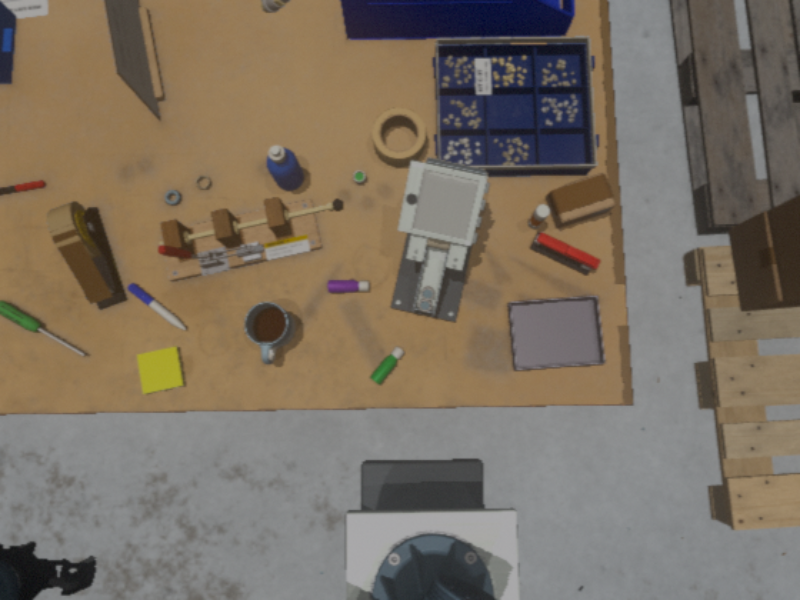

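Vial candidates, in scene-picture pixels (560 wide):
- Green bottle at (227,270): rejected by its colour.
- Purple bottle at (262,222): rejected by its colour.
- Tan vial in the feeder throat at (328,211): this is my choice.

The tray is at right (359,361) and the mug at left. Next I fit the feeder pose and check it in a close crop.

```bash
cat > fit.py <<'E'
from h import *
from scipy.optimize import least_squares
M={'chute_zero':(0,0,0),'cover_press':(.211,.061,.047),'cover_hinge':(.211,-.059,.042)}
g={'chute_zero':(.527,.006,.035),'cover_press':(.697,.033,.18),'cover_hinge':(.671,-.09,.176),'vial_mid':(.639,-.024,.114)}
obs={k:[] for k in g}; ims={}
for i in range(4):
  for n in('scene','top'):
    ims[n]=cam(n)
    for k in g:
      c=[x['at'] for x in r.tip_of(n,k)]; c=[x for x in c if np.linalg.norm(np.array(x)-g[k])<.02]
      if c: obs[k].append(c[0])
m={k:np.mean(v,0) for k,v in obs.items()}
def Rc(y): c,s=np.cos(y),np.sin(y);a=np.pi/6; return np.array([[c,-s,0],[s,c,0],[0,0,1]])@np.array([[np.cos(a),0,-np.sin(a)],[0,1,0],[np.sin(a),0,np.cos(a)]])
def res(p):
  return np.concatenate([Rc(p[3])@np.array(M[k])+p[:3]-m[k] for k in M]+[(Rc(p[3])@np.array([.138,p[4],.013])+p[:3]-m['vial_mid'])])
s=least_squares(res,[.527,.006,.035,-.2,0],x_scale=.01)
print(s.x,np.degrees(s.x[3]),(s.fun.reshape(-1,3)*1e3).round(1))
np.save('chute.npy',s.x)
d=ims['scene']; im=cv2.resize(d['img'][:,:,::-1],None,fx=4,fy=4,interpolation=cv2.INTER_CUBIC)
for P in [(0,0,0),(.138,s.x[4]+.039,.013),(.138,s.x[4]-.039,.013),(.211,.061,.047),(.273,.074,.046),(.149,.074,.046),(.149,-.059,.046),(.273,-.059,.046),(.014,0,.018),(.041,0,.018),(.125,.018,.03),(.125,-.018,.03)]:
  q=proj(d,Rc(s.x[3])@np.array(P)+s.x[:3])[0]; cv2.circle(im,tuple((q*4+2).round().astype(int).tolist()),4,(0,0,255),1)
cv2.imwrite('pics/c1.png',im[140*4:290*4,260*4:430*4])
E
python3 fit.py
```

```text
[ 0.5281622   0.00737802  0.03448019 -0.23467714 -0.00845419] -13.44600977480141 [[-0.7 -0.1 -1.8]
 [ 0.1 -0.8  0.2]
 [-0.2  1.1  0.3]
 [ 0.8 -0.2  1.4]]
```

View pics/c1.png

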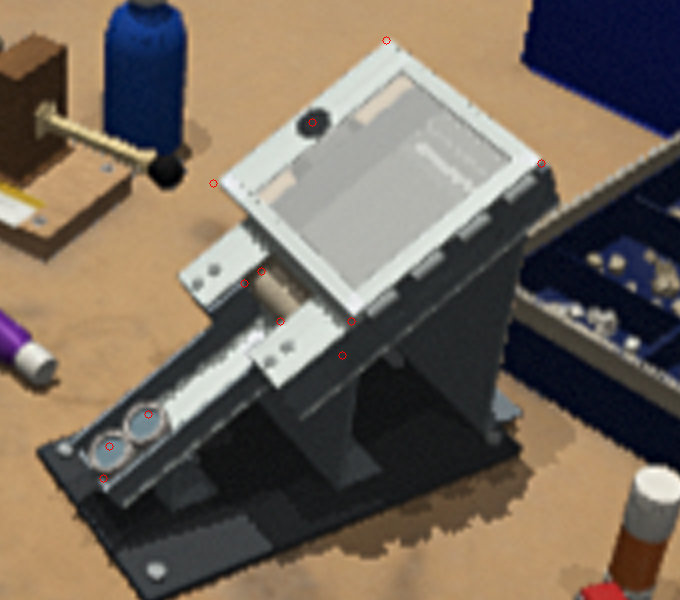

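The crop shows the tan vial across the throat, with its visible part at about (280,300) in the crop. The fitted thumb pad is at (312,122) and the aerators at (110,446) and (148,414). The fit overlays well.

```bash
cat >> h.py <<'E'
from scipy.spatial.transform import Rotation as Ro, Slerp
import json
def Rc(y): return Ro.from_euler('z',y).as_matrix()@Ro.from_euler('y',-30,degrees=True).as_matrix()
try:
    C=np.load('chute.npy'); RC=Rc(C[3])
except Exception: pass
RT=np.c_[RC[:,1],RC[:,0],-RC[:,2]]   # tool square to chute, tool y = chute x
def ch(x,y,z): return RC@(np.array([x,y,z])/1e3)+C[:3]
def where():
    s=r.sense(); p=np.array(s['tool_pos']); print('t',round(s['t'],2),'chute mm',(RC.T@(p-C[:3])*1e3).round(1),'w',p.round(4),'F chute',(RC.T@np.array(s['force'])).round(1),'grip',round(s['gripper_width']*1e3,1),round(s['grasp_force'],1),'q',np.array(s['joints']).round(0)); return p,Ro.from_euler('xyz',s['tool_rot'],degrees=True).as_matrix()
def rows(p1,R1,n,start=None,grip=None):
    p0,R0=start if start else where()
    sl=Slerp([0,1],Ro.from_matrix([R0,R1])); P,R=p0.copy(),R0.copy()
    for i in range(1,n+1):
        pt=p0+(np.asarray(p1)-p0)*i/n; Rt=sl(i/n).as_matrix()
        d=(R.T@(pt-P)*100).round(1); w=Ro.from_matrix(R.T@Rt).as_rotvec(degrees=True).round(1)
        P=P+R@d/100; R=R@Ro.from_rotvec(w,degrees=True).as_matrix()
        print(json.dumps(dict(zip(('dx','dy','dz','rx','ry','rz'),[float(v)+0 for v in (*d,*w)]))))
    return P,R
E
python3 - <<'E'
from h import *
rows(ch(205,61,95),RT,18)
E
```

```text
t 3.1 chute mm [-340.9  445.   424.1] w [0.1382 0.5581 0.2313] F chute [-0.4 -0.5  0.6] grip 85.7 0.0 q [ 64.  10.  92.   0.  78. -12.]
{"dx": -3.6, "dy": -2.1, "dz": 0.1, "rx": -1.3, "ry": -1.3, "rz": 4.8}
{"dx": -3.7, "dy": -1.8, "dz": 0.1, "rx": -1.3, "ry": -1.3, "rz": 4.9}
{"dx": -3.8, "dy": -1.5, "dz": 0.1, "rx": -1.3, "ry": -1.3, "rz": 4.9}
{"dx": -4.0, "dy": -1.1, "dz": 0.2, "rx": -1.3, "ry": -1.3, "rz": 4.8}
{"dx": -4.0, "dy": -0.9, "dz": 0.3, "rx": -1.4, "ry": -1.3, "rz": 4.9}
{"dx": -4.1, "dy": -0.4, "dz": 0.4, "rx": -1.3, "ry": -1.3, "rz": 4.8}
{"dx": -4.1, "dy": -0.2, "dz": 0.4, "rx": -1.3, "ry": -1.3, "rz": 4.9}
{"dx": -4.1, "dy": 0.2, "dz": 0.6, "rx": -1.3, "ry": -1.3, "rz": 4.8}
{"dx": -4.1, "dy": 0.6, "dz": 0.6, "rx": -1.3, "ry": -1.3, "rz": 4.8}
{"dx": -4.0, "dy": 0.8, "dz": 0.7, "rx": -1.3, "ry": -1.3, "rz": 4.9}
{"dx": -3.8, "dy": 1.2, "dz": 0.9, "rx": -1.3, "ry": -1.3, "rz": 4.8}
{"dx": -3.8, "dy": 1.4, "dz": 1.0, "rx": -1.3, "ry": -1.3, "rz": 4.9}
{"dx": -3.6, "dy": 1.8, "dz": 1.1, "rx": -1.3, "ry": -1.3, "rz": 4.9}
{"dx": -3.4, "dy": 2.0, "dz": 1.2, "rx": -1.3, "ry": -1.3, "rz": 4.8}
{"dx": -3.2, "dy": 2.3, "dz": 1.3, "rx": -1.3, "ry": -1.3, "rz": 4.9}
{"dx": -2.9, "dy": 2.5, "dz": 1.5, "rx": -1.4, "ry": -1.3, "rz": 4.8}
{"dx": -2.7, "dy": 2.7, "dz": 1.6, "rx": -1.3, "ry": -1.3, "rz": 4.9}
{"dx": -2.4, "dy": 2.8, "dz": 1.7, "rx": -1.3, "ry": -1.3, "rz": 4.8}
```

move_arm(
  targets=[
    {"dx":-3.6,"dy":-2.1,"dz":0.1,"rx":-1.3,"ry":-1.3,"rz":4.8,"gripper":0},
    {"dx":-3.7,"dy":-1.8,"dz":0.1,"rx":-1.3,"ry":-1.3,"rz":4.9},
    {"dx":-3.8,"dy":-1.5,"dz":0.1,"rx":-1.3,"ry":-1.3,"rz":4.9},
    {"dx":-4.0,"dy":-1.1,"dz":0.2,"rx":-1.3,"ry":-1.3,"rz":4.8},
    {"dx":-4.0,"dy":-0.9,"dz":0.3,"rx":-1.4,"ry":-1.3,"rz":4.9},
    {"dx":-4.1,"dy":-0.4,"dz":0.4,"rx":-1.3,"ry":-1.3,"rz":4.8},
    {"dx":-4.1,"dy":-0.2,"dz":0.4,"rx":-1.3,"ry":-1.3,"rz":4.9},
    {"dx":-4.1,"dy":0.2,"dz":0.6,"rx":-1.3,"ry":-1.3,"rz":4.8},
    {"dx":-4.1,"dy":0.6,"dz":0.6,"rx":-1.3,"ry":-1.3,"rz":4.8},
    {"dx":-4.0,"dy":0.8,"dz":0.7,"rx":-1.3,"ry":-1.3,"rz":4.9},
    {"dx":-3.8,"dy":1.2,"dz":0.9,"rx":-1.3,"ry":-1.3,"rz":4.8},
    {"dx":-3.8,"dy":1.4,"dz":1.0,"rx":-1.3,"ry":-1.3,"rz":4.9},
  ],
)

```text
invalid input at $.targets[1]: expected keys dx, dy, dz, rx, ry, rz, gripper
```

move_arm(
  targets=[
    {"dx":-3.6,"dy":1.8,"dz":1.1,"rx":-1.3,"ry":-1.3,"rz":4.9},
    {"dx":-3.4,"dy":2.0,"dz":1.2,"rx":-1.3,"ry":-1.3,"rz":4.8},
    {"dx":-3.2,"dy":2.3,"dz":1.3,"rx":-1.3,"ry":-1.3,"rz":4.9},
    {"dx":-2.9,"dy":2.5,"dz":1.5,"rx":-1.4,"ry":-1.3,"rz":4.8},
    {"dx":-2.7,"dy":2.7,"dz":1.6,"rx":-1.3,"ry":-1.3,"rz":4.9},
    {"dx":-2.4,"dy":2.8,"dz":1.7,"rx":-1.3,"ry":-1.3,"rz":4.8},
    {},
    {},
  ],
)

```text
invalid input at $.targets[0]: expected keys dx, dy, dz, rx, ry, rz, gripper
```

```bash
python3 - <<'E'
from h import *
rows(ch(211,61,53),RT,4)
E
```

```text
t 3.1 chute mm [-340.9  445.   424.1] w [0.1382 0.5581 0.2313] F chute [-0.4 -0.5  0.6] grip 85.7 0.0 q [ 64.  10.  92.   0.  78. -12.]
{"dx": -16.7, "dy": -9.5, "dz": 1.1, "rx": -5.9, "ry": -5.8, "rz": 21.8}
{"dx": -18.8, "dy": -2.8, "dz": 2.4, "rx": -5.9, "ry": -5.9, "rz": 21.8}
{"dx": -18.3, "dy": 4.1, "dz": 4.3, "rx": -5.9, "ry": -5.8, "rz": 21.9}
{"dx": -15.0, "dy": 9.8, "dz": 6.7, "rx": -5.9, "ry": -5.9, "rz": 21.8}
```

move_arm(
  targets=[
    {"dx":-3.6,"dy":-2.1,"dz":0.1,"rx":-1.3,"ry":-1.3,"rz":4.8,"gripper":0},
    {"dx":-3.7,"dy":-1.8,"dz":0.1,"rx":-1.3,"ry":-1.3,"rz":4.9,"gripper":0},
    {"dx":-3.8,"dy":-1.5,"dz":0.1,"rx":-1.3,"ry":-1.3,"rz":4.9,"gripper":0},
    {"dx":-4.0,"dy":-1.1,"dz":0.2,"rx":-1.3,"ry":-1.3,"rz":4.8,"gripper":0},
    {"dx":-4.0,"dy":-0.9,"dz":0.3,"rx":-1.4,"ry":-1.3,"rz":4.9,"gripper":0},
    {"dx":-4.1,"dy":-0.4,"dz":0.4,"rx":-1.3,"ry":-1.3,"rz":4.8,"gripper":0},
    {"dx":-4.1,"dy":-0.2,"dz":0.4,"rx":-1.3,"ry":-1.3,"rz":4.9,"gripper":0},
    {"dx":-4.1,"dy":0.2,"dz":0.6,"rx":-1.3,"ry":-1.3,"rz":4.8,"gripper":0},
    {"dx":-4.1,"dy":0.6,"dz":0.6,"rx":-1.3,"ry":-1.3,"rz":4.8,"gripper":0},
    {"dx":-4.0,"dy":0.8,"dz":0.7,"rx":-1.3,"ry":-1.3,"rz":4.9,"gripper":0},
    {"dx":-3.8,"dy":1.2,"dz":0.9,"rx":-1.3,"ry":-1.3,"rz":4.8,"gripper":0},
    {"dx":-3.8,"dy":1.4,"dz":1.0,"rx":-1.3,"ry":-1.3,"rz":4.9,"gripper":0},
  ],
)

```text
t: 4.3
tool_pos: [0.493, 0.2089, 0.2234]
tool_rot: [159.4, 5.5, 106.0]
force: [0.2, 0.9, -0.1]
gripper_width: 0.0001
grasp_force: 0.0
```

move_arm(
  targets=[
    {"dx":-3.6,"dy":1.8,"dz":1.1,"rx":-1.3,"ry":-1.3,"rz":4.9,"gripper":0},
    {"dx":-3.4,"dy":2.0,"dz":1.2,"rx":-1.3,"ry":-1.3,"rz":4.8,"gripper":0},
    {"dx":-3.2,"dy":2.3,"dz":1.3,"rx":-1.3,"ry":-1.3,"rz":4.9,"gripper":0},
    {"dx":-2.9,"dy":2.5,"dz":1.5,"rx":-1.4,"ry":-1.3,"rz":4.8,"gripper":0},
    {"dx":-2.7,"dy":2.7,"dz":1.6,"rx":-1.3,"ry":-1.3,"rz":4.9,"gripper":0},
    {"dx":-2.4,"dy":2.8,"dz":1.7,"rx":-1.3,"ry":-1.3,"rz":4.8,"gripper":0},
    {"dx":0,"dy":0,"dz":0,"rx":0,"ry":0,"rz":0,"gripper":0},
  ],
)

```text
t: 5.0
tool_pos: [0.6709, 0.0335, 0.2188]
tool_rot: [149.9, 0.0, 76.2]
force: [-0.7, 0.0, 0.5]
gripper_width: 0.0001
grasp_force: 0.0
```

```bash
python3 - <<'E'
from h import *
rows(ch(211,61,53),RT,3)
E
```

```text
t 5.0 chute mm [207.1  58.6  93.2] w [0.6709 0.0335 0.2188] F chute [-0.3 -0.1  0.8] grip 0.1 0.0 q [ -5.   7. 103.  -7.  41.  12.]
{"dx": 0.1, "dy": 0.1, "dz": 1.3, "rx": 0.0, "ry": 0.1, "rz": -0.1}
{"dx": 0.1, "dy": 0.2, "dz": 1.4, "rx": 0.1, "ry": 0.0, "rz": -0.1}
{"dx": 0.0, "dy": 0.1, "dz": 1.3, "rx": 0.0, "ry": 0.1, "rz": -0.1}
```

move_arm(
  targets=[
    {"dx":0.1,"dy":0.2,"dz":2,"rx":0,"ry":0,"rz":0,"gripper":0},
    {"dx":0.1,"dy":0.2,"dz":1.5,"rx":0,"ry":0,"rz":0,"gripper":0},
    {"dx":0,"dy":0,"dz":0.5,"rx":0,"ry":0,"rz":0,"gripper":0},
    {"dx":0,"dy":0,"dz":0.3,"rx":0,"ry":0,"rz":0,"gripper":0},
    {"dx":0,"dy":0,"dz":0.2,"rx":0,"ry":0,"rz":0,"gripper":0},
    {"dx":0,"dy":0,"dz":0,"rx":0,"ry":0,"rz":0,"gripper":0},
  ],
)

```text
t: 5.6
tool_pos: [0.6944, 0.0331, 0.1824]
tool_rot: [150.0, 0.0, 76.6]
force: [0.1, -0.1, 0.9]
gripper_width: 0.0002
grasp_force: 0.0
```

```bash
python3 -c "
from h import *
where()"
```

```text
t 5.6 chute mm [208.7  63.6  50.2] w [0.6944 0.0331 0.1824] F chute [ 0.5 -0.1  0.7] grip 0.2 0.0 q [ -5.  12. 101.  -7.  37.  13.]
```

move_arm(
  targets=[
    {"dx":-0.2,"dy":0.2,"dz":0.2,"rx":0,"ry":0,"rz":0,"gripper":0},
    {"dx":0,"dy":0,"dz":0.2,"rx":0,"ry":0,"rz":0,"gripper":0},
    {"dx":0,"dy":0,"dz":0.2,"rx":0,"ry":0,"rz":0,"gripper":0},
    {"dx":0,"dy":0,"dz":0.2,"rx":0,"ry":0,"rz":0,"gripper":0},
  ],
)

```text
t: 6.0
tool_pos: [0.7, 0.0294, 0.1765]
tool_rot: [149.9, 0.0, 76.6]
force: [-1.4, -0.1, 2.9]
gripper_width: 0.0003
grasp_force: 1.1
```

```bash
python3 -c "
from h import *
where()"
```

```text
t 6.0 chute mm [211.3  61.4  42. ] w [0.7    0.0294 0.1765] F chute [ 0.3 -0.4  3.1] grip 0.3 1.1 q [ -5.  13. 101.  -7.  36.  12.]
```

In contact (3 N). I'll press on gently to the stop.

move_arm(
  targets=[
    {"dx":0,"dy":0,"dz":0.1,"rx":0,"ry":0,"rz":0,"gripper":0},
    {"dx":0,"dy":0,"dz":0.1,"rx":0,"ry":0,"rz":0,"gripper":0},
    {"dx":0,"dy":0,"dz":0.1,"rx":0,"ry":0,"rz":0,"gripper":0},
  ],
)

```text
t: 6.3
tool_pos: [0.7014, 0.0291, 0.1738]
tool_rot: [149.9, 0.0, 76.6]
force: [0.0, -1.4, 3.1]
gripper_width: 0.0001
grasp_force: 1.4
```

move_arm(
  targets=[
    {"dx":0,"dy":0,"dz":0.1,"rx":0,"ry":0,"rz":0,"gripper":0},
    {"dx":0,"dy":0,"dz":0.1,"rx":0,"ry":0,"rz":0,"gripper":0},
    {"dx":0,"dy":0,"dz":0.1,"rx":0,"ry":0,"rz":0,"gripper":0},
  ],
)

```text
t: 6.6
tool_pos: [0.7027, 0.0287, 0.1716]
tool_rot: [149.9, 0.0, 76.6]
force: [-6.3, -0.1, 11.0]
gripper_width: -0.0
grasp_force: 5.8
```

12.7 N, so it is on the stop. Now I retreat up and to the left.

move_arm(
  targets=[
    {"dx":0,"dy":0,"dz":-0.5,"rx":0,"ry":0,"rz":0,"gripper":0},
    {"dx":0,"dy":0,"dz":-1.5,"rx":0,"ry":0,"rz":0,"gripper":0},
    {"dx":1,"dy":0,"dz":-3,"rx":0,"ry":0,"rz":0,"gripper":0},
    {"dx":3,"dy":0,"dz":-3,"rx":0,"ry":0,"rz":0,"gripper":0},
    {"dx":3,"dy":-2,"dz":-2,"rx":0,"ry":0,"rz":0,"gripper":4.8},
    {"dx":0,"dy":-4,"dz":-1,"rx":0,"ry":0,"rz":0,"gripper":4.8},
    {"dx":0,"dy":-3,"dz":0,"rx":0,"ry":0,"rz":0,"gripper":4.8},
    {"dx":0,"dy":-1,"dz":0,"rx":0,"ry":0,"rz":0,"gripper":4.8},
    {"dx":0,"dy":0,"dz":0,"rx":0,"ry":0,"rz":0,"gripper":4.8},
    {"dx":0,"dy":0,"dz":0,"rx":0,"ry":0,"rz":0,"gripper":4.8},
    {"dx":0,"dy":0,"dz":0,"rx":0,"ry":0,"rz":0,"gripper":4.8},
    {"dx":0,"dy":0,"dz":0,"rx":0,"ry":0,"rz":0,"gripper":4.8},
  ],
)

```text
t: 7.8
tool_pos: [0.5822, 0.1293, 0.2167]
tool_rot: [149.9, -0.0, 76.5]
force: [0.1, 0.3, 0.1]
gripper_width: 0.048
grasp_force: 0.0
```

```bash
python3 - <<'E'
from h import *
p,R=where()
for n in('scene','top'):
  d=cam(n)
  for t in('cover_press','vial_mid','cover_hinge'):
    print(n,t,[((RC.T@(np.array(x['at'])-C[:3])*1e3).round(),round(x['score'],2)) for x in r.tip_of(n,t)])
d=cam('scene')
cv2.imwrite('pics/c2.png',cv2.resize(d['img'][90:300,230:510,::-1],None,fx=2.8,fy=2.8,interpolation=cv2.INTER_CUBIC))
rows(ch(140,0,70),RT,5,(p,R))
E
```

```text
t 7.8 chute mm [112.1 131.1 145.7] w [0.5822 0.1293 0.2167] F chute [0.1 0.4 0.1] grip 48.0 0.0 q [  6.  -1. 112. -15.  42.  28.]
scene cover_press [(array([214., -54., 161.]), 0.75)]
scene vial_mid [(array([136., -11.,  15.]), 0.69), (array([-114.,   45.,   43.]), 0.58), (array([  8., 152., -23.]), 0.53)]
scene cover_hinge [(array([209., -64.,  46.]), 0.77)]
top cover_press [(array([211., -82., 159.]), 0.96)]
top vial_mid [(array([-114.,   44.,   35.]), 0.79), (array([138.,  -2.,  10.]), 0.74), (array([32., -0.,  1.]), 0.74), (array([ -5., 152., -25.]), 0.48)]
top cover_hinge [(array([210., -56.,  44.]), 0.76)]
{"dx": -2.6, "dy": 0.6, "dz": 1.5, "rx": 0.0, "ry": 0.0, "rz": 0.0}
{"dx": -2.6, "dy": 0.5, "dz": 1.5, "rx": 0.0, "ry": 0.0, "rz": 0.0}
{"dx": -2.7, "dy": 0.6, "dz": 1.5, "rx": 0.0, "ry": 0.0, "rz": 0.0}
{"dx": -2.6, "dy": 0.5, "dz": 1.6, "rx": 0.1, "ry": 0.0, "rz": 0.0}
{"dx": -2.6, "dy": 0.6, "dz": 1.5, "rx": 0.0, "ry": 0.0, "rz": -0.1}
```

View pics/c2.png

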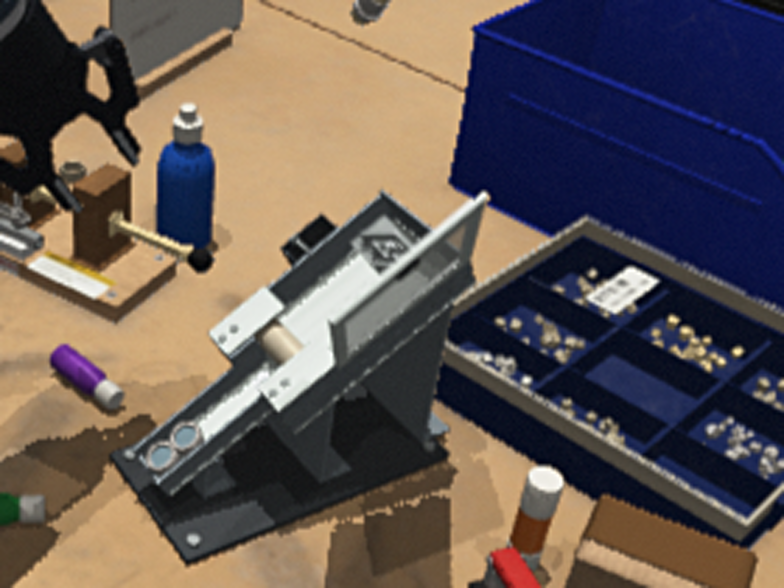

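The cover is swinging open, at about (410,270) in the crop. The vial still lies in the throat at (282,340). I move over it and go down with the fingers astride it.

move_arm(
  targets=[
    {"dx":-2.6,"dy":0.6,"dz":1.5,"rx":0,"ry":0,"rz":0,"gripper":4.8},
    {"dx":-2.6,"dy":0.5,"dz":1.5,"rx":0,"ry":0,"rz":0,"gripper":4.8},
    {"dx":-2.7,"dy":0.6,"dz":1.5,"rx":0,"ry":0,"rz":0,"gripper":4.8},
    {"dx":-2.6,"dy":0.5,"dz":1.6,"rx":0,"ry":0,"rz":0,"gripper":4.8},
    {"dx":-2.6,"dy":0.6,"dz":1.5,"rx":0,"ry":0,"rz":0,"gripper":4.8},
    {"dx":0,"dy":0,"dz":1,"rx":0,"ry":0,"rz":0,"gripper":4.8},
    {"dx":0,"dy":0,"dz":1,"rx":0,"ry":0,"rz":0,"gripper":4.8},
    {"dx":0,"dy":0,"dz":0,"rx":0,"ry":0,"rz":0,"gripper":4.8},
  ],
)

```text
t: 9.05
tool_pos: [0.6203, -0.0137, 0.1452]
tool_rot: [150.1, 0.0, 76.6]
force: [-0.6, 0.4, 0.4]
gripper_width: 0.0479
grasp_force: 0.0
```

```bash
python3 - <<'E'
from h import *
rows(ch(140,-1,3),RT,4)
for n in('scene','top'):
  d=cam(n)
  for t in('cover_press','vial_mid'):
    print(n,t,[((RC.T@(np.array(x['at'])-C[:3])*1e3).round(),round(x['score'],2)) for x in r.tip_of(n,t)])
E
```

```text
t 9.05 chute mm [137.2   0.9  48.7] w [ 0.6203 -0.0137  0.1452] F chute [-0.4  0.2  0.7] grip 47.9 0.0 q [-12.   6. 114.  -2.  31.   3.]
{"dx": 0.0, "dy": 0.1, "dz": 1.1, "rx": 0.0, "ry": 0.0, "rz": 0.0}
{"dx": -0.1, "dy": 0.0, "dz": 1.2, "rx": -0.1, "ry": 0.0, "rz": 0.0}
{"dx": 0.0, "dy": 0.1, "dz": 1.1, "rx": 0.0, "ry": 0.0, "rz": 0.0}
{"dx": -0.1, "dy": 0.1, "dz": 1.2, "rx": 0.0, "ry": 0.0, "rz": 0.0}
scene cover_press []
scene vial_mid [(array([-110.,   43.,   41.]), 0.9), (array([  3., 148., -22.]), 0.6), (array([137.,  -8.,  17.]), 0.5)]
top cover_press [(array([ 209., -116.,  147.]), 0.68)]
top vial_mid [(array([ -4., 151., -26.]), 0.67), (array([138.,  -5.,  12.]), 0.52), (array([-119.,  267.,   29.]), 0.49), (array([-113.,   42.,   33.]), 0.46)]
```

Cover fully open. Going down.

move_arm(
  targets=[
    {"dx":-0.1,"dy":0.2,"dz":1.0,"rx":0,"ry":0,"rz":0,"gripper":4.8},
    {"dx":-0.1,"dy":0.1,"dz":1.0,"rx":0,"ry":0,"rz":0,"gripper":4.8},
    {"dx":0,"dy":0,"dz":1.0,"rx":0,"ry":0,"rz":0,"gripper":4.8},
    {"dx":0,"dy":0,"dz":0.7,"rx":0,"ry":0,"rz":0,"gripper":4.8},
    {"dx":0,"dy":0,"dz":0.5,"rx":0,"ry":0,"rz":0,"gripper":4.8},
    {"dx":0,"dy":0,"dz":0,"rx":0,"ry":0,"rz":0,"gripper":4.8},
  ],
)

```text
t: 9.95
tool_pos: [0.643, -0.0219, 0.1107]
tool_rot: [150.1, 0.0, 76.5]
force: [-0.5, 0.3, 0.4]
gripper_width: 0.0479
grasp_force: 0.0
```

```bash
python3 -c "
from h import *
where()"
```

```text
t 9.95 chute mm [140.8  -1.8   6.8] w [ 0.643  -0.0219  0.1107] F chute [-0.3  0.2  0.6] grip 47.9 0.0 q [-12.  12. 111.  -1.  27.   2.]
```

move_arm(
  targets=[
    {"dx":0,"dy":0,"dz":0.3,"rx":0,"ry":0,"rz":0,"gripper":4.8},
    {"dx":0,"dy":0,"dz":0,"rx":0,"ry":0,"rz":0,"gripper":3.5},
    {"dx":0,"dy":0,"dz":0,"rx":0,"ry":0,"rz":0,"gripper":2.8},
    {"dx":0,"dy":0,"dz":0,"rx":0,"ry":0,"rz":0,"gripper":2},
    {"dx":0,"dy":0,"dz":0,"rx":0,"ry":0,"rz":0,"gripper":2},
    {"dx":0,"dy":0,"dz":0,"rx":0,"ry":0,"rz":0,"gripper":2},
  ],
)

```text
t: 10.55
tool_pos: [0.6447, -0.0221, 0.1099]
tool_rot: [150.0, 0.0, 76.6]
force: [-5.0, 1.1, 6.0]
gripper_width: 0.0229
grasp_force: 58.9
```

```bash
python3 -c "
from h import *
where()"
```

```text
t 10.55 chute mm [141.9  -1.6   5.2] w [ 0.6447 -0.0221  0.1099] F chute [-1.5 -0.1  7.7] grip 22.9 58.9 q [-12.  12. 111.  -1.  26.   2.]
```

move_arm(
  targets=[
    {"dx":0,"dy":0,"dz":-0.2,"rx":0,"ry":0,"rz":0,"gripper":2},
    {"dx":0,"dy":0.5,"dz":0,"rx":0,"ry":0,"rz":0,"gripper":2},
    {"dx":0.2,"dy":1,"dz":0,"rx":0,"ry":0,"rz":0,"gripper":2},
    {"dx":0.2,"dy":1,"dz":0,"rx":0,"ry":0,"rz":0,"gripper":2},
    {"dx":0,"dy":1,"dz":0,"rx":0,"ry":0,"rz":0,"gripper":2},
    {"dx":0,"dy":0.8,"dz":0,"rx":0,"ry":0,"rz":0,"gripper":2},
    {"dx":0,"dy":0,"dz":0,"rx":0,"ry":0,"rz":0,"gripper":2},
  ],
)

```text
t: 11.25
tool_pos: [0.6826, -0.0272, 0.134]
tool_rot: [149.8, 0.0, 76.5]
force: [-0.0, -0.3, -0.3]
gripper_width: 0.0226
grasp_force: 58.9
```

```bash
python3 -c "
from h import *
where()
d=cam('scene')
cv2.imwrite('pics/c3.png',cv2.resize(d['img'][110:260,240:420,::-1],None,fx=4,fy=4,interpolation=cv2.INTER_CUBIC))"
```

```text
t 11.25 chute mm [186.9   2.2   7.1] w [ 0.6826 -0.0272  0.134 ] F chute [-0.1 -0.3 -0.3] grip 22.6 58.9 q [-12.  14. 105.  -2.  30.   3.]
```

View pics/c3.png

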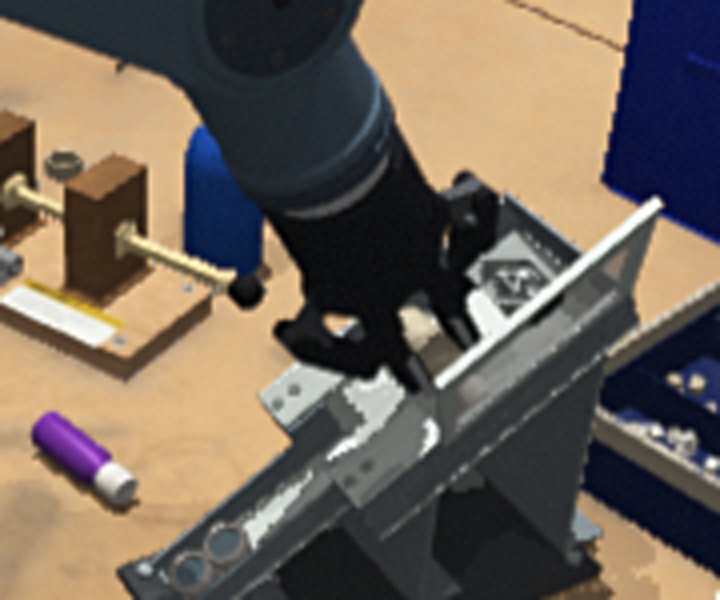

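The vial is between the fingers at about (430,340) and clear of the lips. The aerators are still in the lane at (190,572) and (225,542). Lifting.

move_arm(
  targets=[
    {"dx":0,"dy":0,"dz":-1,"rx":0,"ry":0,"rz":0,"gripper":2},
    {"dx":0,"dy":0,"dz":-1.5,"rx":0,"ry":0,"rz":0,"gripper":2},
    {"dx":0,"dy":0,"dz":-2,"rx":0,"ry":0,"rz":0,"gripper":2},
    {"dx":0,"dy":0,"dz":-2,"rx":0,"ry":0,"rz":0,"gripper":2},
    {"dx":0,"dy":0,"dz":-1.5,"rx":0,"ry":0,"rz":0,"gripper":2},
    {"dx":0,"dy":0,"dz":0,"rx":0,"ry":0,"rz":0,"gripper":2},
  ],
)

```text
t: 11.9
tool_pos: [0.6421, -0.0171, 0.2046]
tool_rot: [149.8, 0.0, 76.6]
force: [0.5, -0.3, -0.2]
gripper_width: 0.0228
grasp_force: 58.9
```

```bash
python3 - <<'E'
from h import *
p,R=where()
d=cam('scene')
cv2.imwrite('pics/c4.png',cv2.resize(d['img'][90:240,240:420,::-1],None,fx=4,fy=4,interpolation=cv2.INTER_CUBIC))
for n in('scene','top'):
  d=cam(n)
  for t in('vial_mid','vial','tray'):
    print(n,t,[(np.round(x['at'],3),round(x['score'],2)) for x in r.tip_of(n,t)])
  print(n,[(np.round(x['at'],3),round(x['score'],2)) for x in r.recognise(n,'tray')])
E
```

```text
t 11.9 chute mm [185.9   2.7  89.1] w [ 0.6421 -0.0171  0.2046] F chute [ 0.4 -0.2 -0.5] grip 22.8 58.9 q [-12.   3. 108.  -1.  38.   3.]
scene vial_mid [(array([0.424, 0.08 , 0.016]), 0.97), (array([ 0.636, -0.023,  0.212]), 0.75), (array([0.578, 0.152, 0.017]), 0.54)]
scene vial [(array([0.644, 0.02 , 0.209]), 0.73), (array([0.577, 0.194, 0.014]), 0.69), (array([0.393, 0.104, 0.015]), 0.69), (array([0.559, 0.   , 0.051]), 0.64)]
scene tray [(array([ 0.478, -0.245,  0.   ]), 0.74)]
scene [(array([ 0.482, -0.248,  0.005]), 0.59)]
top vial_mid [(array([0.425, 0.076, 0.009]), 0.76), (array([0.574, 0.152, 0.011]), 0.75), (array([ 0.64 , -0.022,  0.204]), 0.72)]
top vial [(array([0.576, 0.195, 0.009]), 0.77), (array([0.647, 0.02 , 0.208]), 0.53), (array([ 0.639, -0.019,  0.208]), 0.52)]
top tray [(array([ 0.479, -0.245, -0.001]), 0.93), (array([ 0.606, -0.127,  0.265]), 0.47)]
top [(array([ 0.478, -0.248,  0.002]), 0.9)]
```

View pics/c4.png

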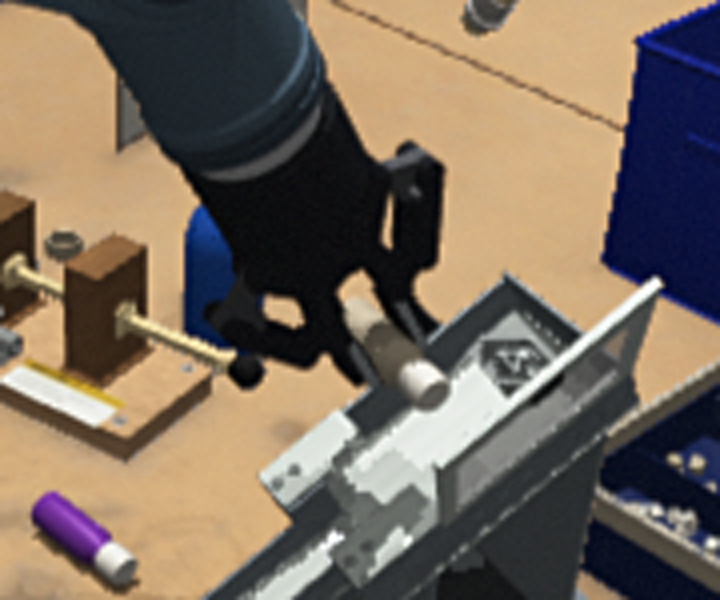

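The vial is securely held: body at (390,345), cap at (430,390). Next I plan the carry to the tray.

```bash
python3 - <<'E'
from h import *
RD=np.array([[0,1,0],[1,0,0],[0,0,-1.]])
s=rows([.45,-.05,.24],RD,6)
s=rows([.478,-.239,.14],RD,6,s); print(s[0])
E
```

```text
t 12.45 chute mm [184.3   2.3  86.4] w [ 0.6419 -0.0174  0.2014] F chute [ 0.1  0.7 -0.3] grip 22.9 58.9 q [-12.   4. 108.  -1.  38.   3.]
{"dx": -1.3, "dy": -2.3, "dz": -2.0, "rx": 5.0, "ry": 0.6, "rz": -2.2}
{"dx": -1.1, "dy": -2.4, "dz": -1.9, "rx": 4.9, "ry": 0.6, "rz": -2.2}
{"dx": -1.1, "dy": -2.7, "dz": -1.6, "rx": 5.0, "ry": 0.6, "rz": -2.2}
{"dx": -0.9, "dy": -2.9, "dz": -1.5, "rx": 5.0, "ry": 0.6, "rz": -2.2}
{"dx": -0.8, "dy": -3.0, "dz": -1.1, "rx": 5.0, "ry": 0.6, "rz": -2.1}
{"dx": -0.7, "dy": -3.1, "dz": -0.9, "rx": 4.9, "ry": 0.5, "rz": -2.2}
{"dx": -3.1, "dy": 0.5, "dz": 1.7, "rx": 0.0, "ry": 0.0, "rz": 0.0}
{"dx": -3.2, "dy": 0.4, "dz": 1.6, "rx": 0.0, "ry": 0.0, "rz": 0.0}
{"dx": -3.1, "dy": 0.5, "dz": 1.7, "rx": 0.0, "ry": 0.0, "rz": 0.0}
{"dx": -3.2, "dy": 0.5, "dz": 1.6, "rx": 0.0, "ry": 0.0, "rz": 0.0}
{"dx": -3.1, "dy": 0.5, "dz": 1.7, "rx": 0.0, "ry": 0.0, "rz": 0.0}
{"dx": -3.2, "dy": 0.4, "dz": 1.7, "rx": 0.0, "ry": 0.0, "rz": 0.0}
[ 0.47765816 -0.23940448  0.13970521]
```

move_arm(
  targets=[
    {"dx":-1.3,"dy":-2.3,"dz":-2.0,"rx":5.0,"ry":0.6,"rz":-2.2,"gripper":2},
    {"dx":-1.1,"dy":-2.4,"dz":-1.9,"rx":4.9,"ry":0.6,"rz":-2.2,"gripper":2},
    {"dx":-1.1,"dy":-2.7,"dz":-1.6,"rx":5.0,"ry":0.6,"rz":-2.2,"gripper":2},
    {"dx":-0.9,"dy":-2.9,"dz":-1.5,"rx":5.0,"ry":0.6,"rz":-2.2,"gripper":2},
    {"dx":-0.8,"dy":-3.0,"dz":-1.1,"rx":5.0,"ry":0.6,"rz":-2.1,"gripper":2},
    {"dx":-0.7,"dy":-3.1,"dz":-0.9,"rx":4.9,"ry":0.5,"rz":-2.2,"gripper":2},
    {"dx":-3.1,"dy":0.5,"dz":1.7,"rx":0,"ry":0,"rz":0,"gripper":2},
    {"dx":-3.2,"dy":0.4,"dz":1.6,"rx":0,"ry":0,"rz":0,"gripper":2},
    {"dx":-3.1,"dy":0.5,"dz":1.7,"rx":0,"ry":0,"rz":0,"gripper":2},
    {"dx":-3.2,"dy":0.5,"dz":1.6,"rx":0,"ry":0,"rz":0,"gripper":2},
    {"dx":-3.1,"dy":0.5,"dz":1.7,"rx":0,"ry":0,"rz":0,"gripper":2},
    {"dx":-3.2,"dy":0.4,"dz":1.7,"rx":0,"ry":0,"rz":0,"gripper":2},
  ],
)

```text
t: 13.65
tool_pos: [0.4781, -0.2408, 0.1395]
tool_rot: [179.9, 0.1, 90.0]
force: [0.9, -0.9, 0.3]
gripper_width: 0.0231
grasp_force: 58.9
```

```bash
python3 - <<'E'
from h import *
p,R=where()
for n in('scene','top'):
  d=cam(n)
  for t in('vial_mid','vial'):
    print(n,t,[(np.round(x['at'],3),round(x['score'],2)) for x in r.tip_of(n,t)])
where()
RD=np.array([[0,1,0],[1,0,0],[0,0,-1.]])
rows([.478,-.239,.03],RD,3)
E
```

```text
t 13.65 chute mm [  60.3 -253.1   86.4] w [ 0.4781 -0.2408  0.1395] F chute [ 1.1 -0.7 -0.3] grip 23.1 58.9 q [-39.  11. 103.   0.  66. -39.]
scene vial_mid [(array([0.424, 0.08 , 0.014]), 0.87), (array([0.575, 0.151, 0.015]), 0.74), (array([ 0.474, -0.252,  0.148]), 0.7)]
scene vial [(array([0.392, 0.105, 0.017]), 0.95), (array([0.58 , 0.192, 0.013]), 0.77), (array([ 0.482,  0.302, -0.002]), 0.6)]
top vial_mid [(array([0.576, 0.152, 0.012]), 0.81), (array([0.426, 0.076, 0.008]), 0.74)]
top vial [(array([0.391, 0.107, 0.013]), 0.63), (array([0.577, 0.193, 0.01 ]), 0.51), (array([ 0.478, -0.204,  0.145]), 0.45), (array([0.523, 0.011, 0.033]), 0.3)]
t 13.95 chute mm [  60.3 -251.1   87.6] w [ 0.4779 -0.2388  0.1405] F chute [-0.1  0.2  0. ] grip 22.7 58.9 q [-39.  11. 103.   0.  66. -39.]
t 13.95 chute mm [  60.3 -251.1   87.6] w [ 0.4779 -0.2388  0.1405] F chute [-0.1  0.2  0. ] grip 22.7 58.9 q [-39.  11. 103.   0.  66. -39.]
{"dx": 0.0, "dy": 0.0, "dz": 3.7, "rx": 0.0, "ry": 0.0, "rz": 0.0}
{"dx": 0.0, "dy": 0.0, "dz": 3.7, "rx": 0.1, "ry": 0.0, "rz": 0.0}
{"dx": 0.0, "dy": 0.0, "dz": 3.6, "rx": 0.0, "ry": 0.0, "rz": 0.0}
```

move_arm(
  targets=[
    {"dx":0,"dy":0,"dz":3.5,"rx":0,"ry":0,"rz":0,"gripper":2},
    {"dx":0,"dy":0,"dz":3.5,"rx":0,"ry":0,"rz":0,"gripper":2},
    {"dx":0,"dy":0,"dz":3,"rx":0,"ry":0,"rz":0,"gripper":2},
    {"dx":0,"dy":0,"dz":1.5,"rx":0,"ry":0,"rz":0,"gripper":2},
    {"dx":0,"dy":0,"dz":1,"rx":0,"ry":0,"rz":0,"gripper":2},
    {"dx":0,"dy":0,"dz":0,"rx":0,"ry":0,"rz":0,"gripper":2},
  ],
)

```text
t: 14.55
tool_pos: [0.478, -0.239, 0.0149]
tool_rot: [179.9, 0.0, 90.0]
force: [-0.4, 0.0, 0.1]
gripper_width: 0.0229
grasp_force: 58.9
```

move_arm(
  targets=[
    {"dx":0,"dy":0,"dz":0.2,"rx":0,"ry":0,"rz":0,"gripper":2},
    {"dx":0,"dy":0,"dz":0.2,"rx":0,"ry":0,"rz":0,"gripper":2},
    {"dx":0,"dy":0,"dz":0,"rx":0,"ry":0,"rz":0,"gripper":2},
  ],
)

```text
t: 14.85
tool_pos: [0.4785, -0.2399, 0.0119]
tool_rot: [179.8, 0.1, 90.0]
force: [-0.1, 0.3, -0.9]
gripper_width: 0.0227
grasp_force: 58.9
```

move_arm(
  targets=[
    {"dx":0,"dy":0,"dz":0.1,"rx":0,"ry":0,"rz":0,"gripper":2},
    {"dx":0,"dy":0,"dz":0.1,"rx":0,"ry":0,"rz":0,"gripper":2},
    {"dx":0,"dy":0,"dz":0,"rx":0,"ry":0,"rz":0,"gripper":2},
  ],
)

```text
t: 15.15
tool_pos: [0.4779, -0.2395, 0.0091]
tool_rot: [179.9, 0.0, 90.0]
force: [0.2, -0.0, -1.4]
gripper_width: 0.0226
grasp_force: 58.9
```

move_arm(
  targets=[
    {"dx":0,"dy":0,"dz":0.1,"rx":0,"ry":0,"rz":0,"gripper":2},
    {"dx":0,"dy":0,"dz":0.1,"rx":0,"ry":0,"rz":0,"gripper":2},
    {"dx":0,"dy":0,"dz":0,"rx":0,"ry":0,"rz":0,"gripper":2},
  ],
)

```text
t: 15.45
tool_pos: [0.4781, -0.2396, 0.0086]
tool_rot: [179.9, 0.0, 90.0]
force: [-4.8, 3.1, 14.8]
gripper_width: 0.0232
grasp_force: 60.5
```

move_arm(
  targets=[
    {"dx":0,"dy":0,"dz":-0.1,"rx":0,"ry":0,"rz":0,"gripper":2},
    {"dx":0,"dy":0,"dz":0,"rx":0,"ry":0,"rz":0,"gripper":2.6},
    {"dx":0,"dy":0,"dz":0,"rx":0,"ry":0,"rz":0,"gripper":3.2},
    {"dx":0,"dy":0,"dz":0,"rx":0,"ry":0,"rz":0,"gripper":4.2},
    {"dx":0,"dy":0,"dz":0,"rx":0,"ry":0,"rz":0,"gripper":4.8},
    {"dx":0,"dy":0,"dz":-1,"rx":0,"ry":0,"rz":0,"gripper":4.8},
    {"dx":0,"dy":0,"dz":-3,"rx":0,"ry":0,"rz":0,"gripper":4.8},
    {"dx":0,"dy":0,"dz":-4,"rx":0,"ry":0,"rz":0,"gripper":4.8},
    {"dx":0,"dy":0,"dz":-4,"rx":0,"ry":0,"rz":0,"gripper":4.8},
    {"dx":0,"dy":0,"dz":0,"rx":0,"ry":0,"rz":0,"gripper":0},
  ],
)

```text
t: 16.45
tool_pos: [0.4813, -0.2421, 0.135]
tool_rot: [179.4, 0.5, 90.0]
force: [-0.4, -0.1, 0.4]
gripper_width: 0.0348
grasp_force: 0.0
```

```bash
python3 - <<'E'
from h import *
p,R=where()
d=cam('scene')
cv2.imwrite('pics/c5.png',cv2.resize(d['img'][130:420,240:530,::-1],None,fx=2,fy=2,interpolation=cv2.INTER_CUBIC))
for n in('scene','top'):
  d=cam(n)
  for t in('vial_mid','cover_press','cover_hinge'):
    print(n,t,[(np.round(x['at'],3),(RC.T@(np.array(x['at'])-C[:3])*1e3).round(),round(x['score'],2)) for x in r.tip_of(n,t)])
E
```

```text
t 16.45 chute mm [  61.1 -253.5   80.8] w [ 0.4813 -0.2421  0.135 ] F chute [-0.1 -0.2  0.5] grip 34.8 0.0 q [-39.  11. 103.   0.  65. -39.]
scene vial_mid [(array([0.427, 0.078, 0.015]), array([-109.,   46.,   41.]), 0.89), (array([0.576, 0.152, 0.016]), array([  2., 152., -23.]), 0.83), (array([ 0.476, -0.248,  0.017]), array([  -1., -261.,  -20.]), 0.64)]
scene cover_press [(array([ 0.484,  0.3  , -0.002]), array([-114.,  274.,   24.]), 0.29)]
scene cover_hinge []
top vial_mid [(array([ 0.479, -0.24 ,  0.016]), array([  -0., -251.,  -21.]), 0.66), (array([0.574, 0.154, 0.01 ]), array([ -3., 153., -27.]), 0.59), (array([0.427, 0.077, 0.011]), array([-111.,   44.,   37.]), 0.48)]
top cover_press [(array([ 0.608, -0.13 ,  0.266]), array([ 211., -115.,  146.]), 0.6)]
top cover_hinge [(array([ 0.671, -0.087,  0.177]), array([211., -58.,  43.]), 0.86), (array([ 0.476, -0.242,  0.017]), array([  -2., -255.,  -19.]), 0.54)]
```

View pics/c5.png

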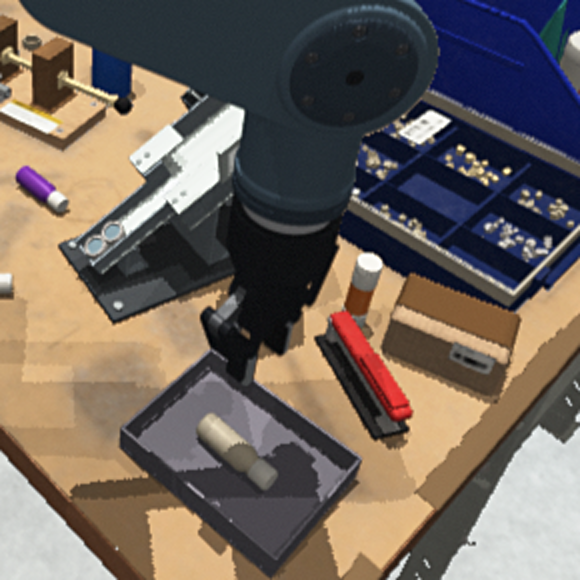

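The vial lies in the tray at (235,450) in the crop, and the fingers are clear of it. Next I close the cover from its right side.

```bash
python3 - <<'E'
from h import *
p,R=where()
s=rows(ch(60,-215,190),RT,6,(p,R)); s=rows(ch(211,-170,142),RT,5,s)
for th,rr in zip((90,75,60,48,36,26,17,10,4),(98,104,110,115,120,124,128,130,131)):
  t=np.radians(th); print(th, round(-59+rr*np.cos(t)-4.5*np.sin(t)-11,1), round(42+rr*np.sin(t)+4.5*np.cos(t),1))
E
```

```text
t 16.9 chute mm [  53.  -251.4   76.3] w [ 0.4772 -0.239   0.127 ] F chute [ 0.4 -0.2 -0.4] grip -0.1 0.0 q [-39.  12. 103.   0.  65. -39.]
{"dx": 0.8, "dy": -0.7, "dz": -1.7, "rx": -5.0, "ry": -0.6, "rz": 2.2}
{"dx": 0.7, "dy": -0.5, "dz": -1.8, "rx": -5.0, "ry": -0.6, "rz": 2.2}
{"dx": 0.7, "dy": -0.5, "dz": -1.8, "rx": -4.9, "ry": -0.6, "rz": 2.2}
{"dx": 0.7, "dy": -0.3, "dz": -1.8, "rx": -5.0, "ry": -0.6, "rz": 2.1}
{"dx": 0.7, "dy": -0.1, "dz": -1.9, "rx": -5.0, "ry": -0.5, "rz": 2.2}
{"dx": 0.6, "dy": -0.1, "dz": -1.9, "rx": -5.0, "ry": -0.6, "rz": 2.2}
{"dx": 0.9, "dy": 3.0, "dz": 1.0, "rx": 0.0, "ry": 0.0, "rz": 0.0}
{"dx": 0.9, "dy": 3.1, "dz": 0.9, "rx": 0.0, "ry": 0.0, "rz": 0.0}
{"dx": 0.9, "dy": 3.0, "dz": 1.0, "rx": 0.0, "ry": 0.0, "rz": 0.0}
{"dx": 0.9, "dy": 3.0, "dz": 0.9, "rx": 0.0, "ry": 0.0, "rz": 0.0}
{"dx": 0.9, "dy": 3.0, "dz": 1.0, "rx": 0.0, "ry": 0.0, "rz": 0.0}
90 -74.5 140.0
75 -47.4 143.6
60 -18.9 139.5
48 3.6 130.5
36 24.4 116.2
26 39.5 100.4
17 51.1 83.7
10 57.2 69.0
4 60.4 55.6
```

move_arm(
  targets=[
    {"dx":0.8,"dy":-0.7,"dz":-1.7,"rx":-5.0,"ry":-0.6,"rz":2.2,"gripper":0},
    {"dx":0.7,"dy":-0.5,"dz":-1.8,"rx":-5.0,"ry":-0.6,"rz":2.2,"gripper":0},
    {"dx":0.7,"dy":-0.5,"dz":-1.8,"rx":-4.9,"ry":-0.6,"rz":2.2,"gripper":0},
    {"dx":0.7,"dy":-0.3,"dz":-1.8,"rx":-5.0,"ry":-0.6,"rz":2.1,"gripper":0},
    {"dx":0.7,"dy":-0.1,"dz":-1.9,"rx":-5.0,"ry":-0.5,"rz":2.2,"gripper":0},
    {"dx":0.6,"dy":-0.1,"dz":-1.9,"rx":-5.0,"ry":-0.6,"rz":2.2,"gripper":0},
    {"dx":0.9,"dy":3.0,"dz":1.0,"rx":0,"ry":0,"rz":0,"gripper":0},
    {"dx":0.9,"dy":3.1,"dz":0.9,"rx":0,"ry":0,"rz":0,"gripper":0},
    {"dx":0.9,"dy":3.0,"dz":1.0,"rx":0,"ry":0,"rz":0,"gripper":0},
    {"dx":0.9,"dy":3.0,"dz":0.9,"rx":0,"ry":0,"rz":0,"gripper":0},
    {"dx":0.9,"dy":3.0,"dz":1.0,"rx":0,"ry":0,"rz":0,"gripper":0},
    {"dx":0,"dy":0,"dz":0,"rx":0,"ry":0,"rz":0,"gripper":0},
  ],
)

```text
t: 18.1
tool_pos: [0.6003, -0.1839, 0.2647]
tool_rot: [149.8, 0.0, 76.7]
force: [-0.3, -0.1, 0.3]
gripper_width: -0.0
grasp_force: 0.0
```

```bash
python3 -c "
from h import *
where()"
```

```text
t 18.1 chute mm [ 214.4 -169.2  142.1] w [ 0.6003 -0.1839  0.2647] F chute [-0.1 -0.2  0.4] grip -0.0 0.0 q [-33.  -3. 108.  13.  48. -26.]
```

move_arm(
  targets=[
    {"dx":1.5,"dy":-0.3,"dz":0,"rx":0,"ry":0,"rz":0,"gripper":0},
    {"dx":1.2,"dy":0,"dz":0,"rx":0,"ry":0,"rz":0,"gripper":0},
    {"dx":1.0,"dy":0,"dz":0,"rx":0,"ry":0,"rz":0,"gripper":0},
    {"dx":1.0,"dy":0,"dz":0,"rx":0,"ry":0,"rz":0,"gripper":0},
    {"dx":1.0,"dy":0,"dz":0,"rx":0,"ry":0,"rz":0,"gripper":0},
    {"dx":1.0,"dy":0,"dz":0,"rx":0,"ry":0,"rz":0,"gripper":0},
    {"dx":1.0,"dy":0,"dz":0,"rx":0,"ry":0,"rz":0,"gripper":0},
    {"dx":1.0,"dy":0,"dz":0,"rx":0,"ry":0,"rz":0,"gripper":0},
    {"dx":0.8,"dy":0,"dz":0,"rx":0,"ry":0,"rz":0,"gripper":0},
  ],
)

```text
t: 19.0
tool_pos: [0.6172, -0.09, 0.2626]
tool_rot: [149.9, 0.0, 76.6]
force: [-1.1, -1.5, 1.4]
gripper_width: -0.0003
grasp_force: 0.8
```

```bash
python3 -c "
from h import *
where()
for n in('scene','top'):
  cam(n)
  print(n,[((RC.T@(np.array(x['at'])-C[:3])*1e3).round(),round(x['score'],2)) for x in r.tip_of(n,'cover_press')])
where()"
```

```text
t 19.0 chute mm [208.6 -74.  143. ] w [ 0.6172 -0.09    0.2626] F chute [ 0.  -1.7  1.6] grip -0.3 0.8 q [-21.  -4. 108.   5.  46. -11.]
scene [(array([212., -65., 161.]), 0.74)]
top [(array([210., -59., 164.]), 0.81)]
t 19.2 chute mm [208.6 -74.7 142.9] w [ 0.617  -0.0906  0.2625] F chute [ 1.  -1.3  1.1] grip 0.2 0.4 q [-21.  -4. 108.   6.  46. -11.]
```

move_arm(
  targets=[
    {"dx":1.3,"dy":0,"dz":-0.1,"rx":0,"ry":0,"rz":0,"gripper":0},
    {"dx":1.4,"dy":0,"dz":0,"rx":0,"ry":0,"rz":0,"gripper":0},
    {"dx":1.4,"dy":0,"dz":0.2,"rx":0,"ry":0,"rz":0,"gripper":0},
    {"dx":1.4,"dy":0,"dz":0.2,"rx":0,"ry":0,"rz":0,"gripper":0},
    {"dx":1.2,"dy":0,"dz":0.4,"rx":0,"ry":0,"rz":0,"gripper":0},
    {"dx":1.1,"dy":0,"dz":0.5,"rx":0,"ry":0,"rz":0,"gripper":0},
    {"dx":1.1,"dy":0,"dz":0.7,"rx":0,"ry":0,"rz":0,"gripper":0},
    {"dx":1.0,"dy":0,"dz":0.7,"rx":0,"ry":0,"rz":0,"gripper":0},
    {"dx":0.8,"dy":0,"dz":0.8,"rx":0,"ry":0,"rz":0,"gripper":0},
    {"dx":0.7,"dy":0,"dz":0.8,"rx":0,"ry":0,"rz":0,"gripper":0},
  ],
)

```text
t: 20.2
tool_pos: [0.6642, 0.0152, 0.2257]
tool_rot: [149.9, 0.0, 76.6]
force: [-1.2, -1.3, 1.0]
gripper_width: -0.0003
grasp_force: 1.0
```

```bash
python3 -c "
from h import *
where()
for n in('scene','top'):
  cam(n)
  print(n,[((RC.T@(np.array(x['at'])-C[:3])*1e3).round(),round(x['score'],2)) for x in r.tip_of(n,'cover_press')])
where()"
```

```text
t 20.2 chute mm [208.6  39.2 100.3] w [0.6642 0.0152 0.2257] F chute [-0.2 -1.5  1.3] grip -0.3 1.0 q [ -7.   5. 104.  -5.  41.   9.]
scene [(array([213.,  47., 102.]), 0.84)]
top [(array([207.,  51., 102.]), 0.82)]
t 20.4 chute mm [208.1  39.2 100.6] w [0.6637 0.0153 0.2257] F chute [-0.9 -0.2  1.2] grip 0.1 0.7 q [ -7.   5. 104.  -5.  41.   9.]
```

move_arm(
  targets=[
    {"dx":0.6,"dy":0.1,"dz":0.8,"rx":0,"ry":0,"rz":0,"gripper":0},
    {"dx":0.6,"dy":0.1,"dz":0.9,"rx":0,"ry":0,"rz":0,"gripper":0},
    {"dx":0.3,"dy":0.1,"dz":0.8,"rx":0,"ry":0,"rz":0,"gripper":0},
    {"dx":0.3,"dy":0,"dz":0.7,"rx":0,"ry":0,"rz":0,"gripper":0},
    {"dx":0.2,"dy":0,"dz":0.7,"rx":0,"ry":0,"rz":0,"gripper":0},
    {"dx":0.2,"dy":0,"dz":0.6,"rx":0,"ry":0,"rz":0,"gripper":0},
    {"dx":0,"dy":0,"dz":0.3,"rx":0,"ry":0,"rz":0,"gripper":0},
    {"dx":0,"dy":0,"dz":0,"rx":0,"ry":0,"rz":0,"gripper":0},
  ],
)

```text
t: 21.2
tool_pos: [0.6951, 0.0305, 0.1859]
tool_rot: [149.9, -0.0, 76.6]
force: [-0.4, 1.3, 0.8]
gripper_width: -0.0
grasp_force: 0.8
```

```bash
python3 -c "
from h import *
where()"
```

```text
t 21.2 chute mm [211.7  61.3  52.6] w [0.6951 0.0305 0.1859] F chute [-0.2  1.2  1. ] grip -0.0 0.8 q [ -5.  12. 101.  -7.  37.  12.]
```

Now over the pad. Pressing to the stop, which was at chute z of about 36.6 last time.

move_arm(
  targets=[
    {"dx":0,"dy":0,"dz":0.4,"rx":0,"ry":0,"rz":0,"gripper":0},
    {"dx":0,"dy":0,"dz":0.4,"rx":0,"ry":0,"rz":0,"gripper":0},
    {"dx":0,"dy":0,"dz":0.3,"rx":0,"ry":0,"rz":0,"gripper":0},
    {"dx":0,"dy":0,"dz":0.2,"rx":0,"ry":0,"rz":0,"gripper":0},
    {"dx":0,"dy":0,"dz":0.1,"rx":0,"ry":0,"rz":0,"gripper":0},
    {"dx":0,"dy":0,"dz":0.1,"rx":0,"ry":0,"rz":0,"gripper":0},
  ],
)

```text
t: 21.8
tool_pos: [0.7025, 0.0285, 0.1734]
tool_rot: [149.8, 0.0, 76.6]
force: [-1.3, 3.5, 3.6]
gripper_width: -0.0003
grasp_force: 2.1
```

move_arm(
  targets=[
    {"dx":0,"dy":0,"dz":0.1,"rx":0,"ry":0,"rz":0,"gripper":0},
    {"dx":0,"dy":0,"dz":0.1,"rx":0,"ry":0,"rz":0,"gripper":0},
    {"dx":0,"dy":0,"dz":0.1,"rx":0,"ry":0,"rz":0,"gripper":0},
    {"dx":0,"dy":0,"dz":0.1,"rx":0,"ry":0,"rz":0,"gripper":0},
  ],
)

```text
t: 22.2
tool_pos: [0.704, 0.0281, 0.1713]
tool_rot: [149.8, 0.0, 76.6]
force: [-12.2, 2.7, 12.0]
gripper_width: 0.0002
grasp_force: 8.6
```

```bash
python3 -c "
from h import *
where()"
```

```text
t 22.2 chute mm [212.3  61.1  35.4] w [0.704  0.0281 0.1713] F chute [-4.8 -0.2 16.7] grip 0.2 8.6 q [ -6.  14. 100.  -7.  36.  12.]
```

At the stop with 16.7 N. I release slowly, go clear, then wait and check.

move_arm(
  targets=[
    {"dx":0,"dy":0,"dz":-0.4,"rx":0,"ry":0,"rz":0,"gripper":0},
    {"dx":0,"dy":0,"dz":-0.6,"rx":0,"ry":0,"rz":0,"gripper":0},
    {"dx":0,"dy":0,"dz":-1,"rx":0,"ry":0,"rz":0,"gripper":0},
    {"dx":0,"dy":0,"dz":-2,"rx":0,"ry":0,"rz":0,"gripper":0},
    {"dx":2,"dy":0,"dz":-3,"rx":0,"ry":0,"rz":0,"gripper":0},
    {"dx":3,"dy":-2,"dz":-3,"rx":0,"ry":0,"rz":0,"gripper":0},
    {"dx":4,"dy":-2,"dz":-2,"rx":0,"ry":0,"rz":0,"gripper":0},
    {"dx":2,"dy":-2,"dz":-1,"rx":0,"ry":0,"rz":0,"gripper":0},
    {"dx":0,"dy":0,"dz":0,"rx":0,"ry":0,"rz":0,"gripper":0},
    {"dx":0,"dy":0,"dz":0,"rx":0,"ry":0,"rz":0,"gripper":0},
    {"dx":0,"dy":0,"dz":0,"rx":0,"ry":0,"rz":0,"gripper":0},
    {"dx":0,"dy":0,"dz":0,"rx":0,"ry":0,"rz":0,"gripper":0},
  ],
)

```text
t: 23.4
tool_pos: [0.6163, 0.1608, 0.2519]
tool_rot: [149.9, 0.0, 76.5]
force: [-0.3, -0.5, 0.0]
gripper_width: 0.0002
grasp_force: 0.0
```

```bash
python3 - <<'E'
from h import *
where()
for i in range(2):
 for n in('scene','top'):
  d=cam(n)
  print(n,[((RC.T@(np.array(x['at'])-C[:3])*1e3).round(),round(x['score'],2)) for x in r.tip_of(n,'cover_press')])
d=cam('scene'); cv2.imwrite('pics/f.png',cv2.resize(d['img'][130:420,180:530,::-1],None,fx=2,fy=2,interpolation=cv2.INTER_CUBIC))
E
```

```text
t 23.4 chute mm [152.  169.7 163.3] w [0.6163 0.1608 0.2519] F chute [-0.2 -0.6  0.1] grip 0.2 0.0 q [ 10.   2. 104. -16.  47.  31.]
scene [(array([214.,  62.,  49.]), 0.97)]
top [(array([209.,  64.,  45.]), 0.95)]
scene [(array([213.,  62.,  46.]), 0.85)]
top [(array([208.,  64.,  47.]), 0.66)]
```

View pics/f.png

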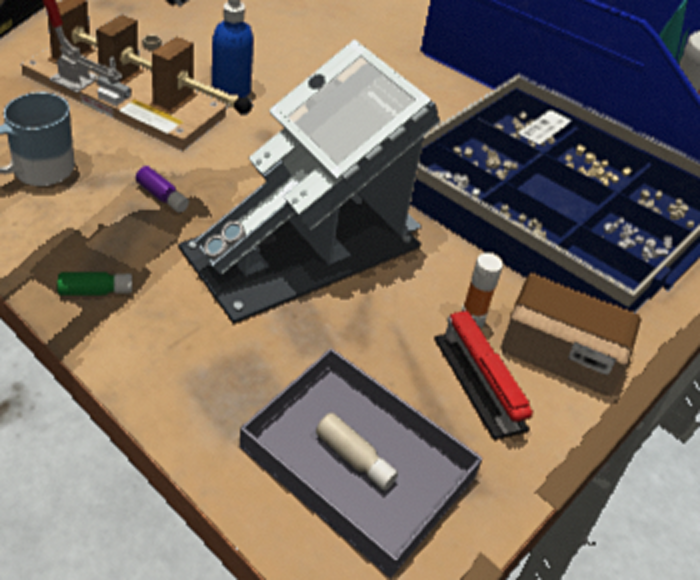

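The cover is shut and stays shut, with its pad at (317,82). The vial is in the tray at (355,450), the aerators are in the lane at (215,245) and (232,230), and nothing else has been disturbed.

```bash
python3 -c "
from cell import r
print(r.job_done())"
```

```text
the job is handed in; nothing more can be done
None
```

The job is handed in at about 24 s: the vial lies in the grey tray, the cover is latched and stayed shut after I let go, and the aerators and other things on the bench were left alone.

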